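# Slide a blank plate out of its holder and lay it in the marking nest

## Task

Take the flat steel blank out of its blue holder and lay it in the aluminium marking nest. It cannot be picked up where it lies, and a spring plunger in the rail holds it back: come down on it slowly, press on it from above just firmly enough (12 to 15 N; more than 20 N would scratch it) and slide it along its channel until it sticks out far enough over the open front end to be pinched by its two long edges, without letting it fall. Then lift it out, set it down gently (do not drop it), flat between the nest's pins, let go and leave it there, without disturbing the other things on the desk.

Things in the scene. Friction and masses are not known exactly. Their poses are not given: they have to be found in the camera images.
- plate_center (a point): Centre (half-way up) of the blank: loose steel plate 90 x 50 x 6 mm, 0.2 to 0.35 kg, x along its 90 mm length, z up, with a grey non-slip film on top (friction about 0.8; 0.25 underneath). It starts at the rear end of the holder's channel, so near the rear wall that no finger fits behind it. Once its centre is past the holder's front end it tips off.
- mouth (a point): Middle of the front end (lip) of the holder's channel floor, 60 mm above the desk; x along the channel, z up. The channel is 53 mm wide and open here: the plate slides out to -x of this frame (roughly towards the robot). The space in front of the lip is free, but for a 4 mm rim of foot plate, 8 mm high, at desk height.
- holder: Fixed blue block 104 x 72 mm, 60 mm high to its channel floor, origin under its centre on the desk. Dark rails beside the channel and a rear wall at +x are 5 mm high (rails 9 mm wide): the plate's top stands 1 mm above them, so it cannot be gripped there. A small brass spring plunger in the +y rail pushes the plate against the other rail, adding 3 to 4 N of drag.
- nest_seat (a point): Where the plate's centre lies when seated in the nest, with the plate's length along this frame's x (either way round); the nest's floor is 3 mm below. Seven steel dowel pins, 8 mm thick, 11 mm high, upper 5 mm tapered, surround the plate with 1.5 mm clearance: two on each side (x = +12 and +38 mm), two at the +x end, one in the middle of the -x end.
- nest: Marking nest: fixed aluminium block, floor 34 mm above the desk, origin under its centre, axes as nest_seat. It is 76 mm wide from x = +4 to +58 mm, but only a 30 mm wide tongue from x = -58 to +4 mm: there fingers can hold the plate's long edges and reach up to 24 mm below the plate, down to the foot plate (116 x 84 x 8 mm).
- plug_gauge: Loose plug gauge, 118 mm long, 33 mm thick, a bystander.
- pen: Loose white and blue marker pen, 135 mm long, a bystander.
- pin_case: Loose dark plastic case, 52 x 85 x 22 mm, a bystander.
- brush: Loose flat brush with wooden handle, 218 mm long, a bystander.
- small_ring: Loose steel ring, 30 mm wide and 12 mm high, a bystander.
Mind the look-alikes: they are no part of the job. What is shaped like the part that bears plate_center but yellow is not meant.

How it is judged:
By the outcome, as a careful person would: the job done as asked, in the order asked, and still so for the second after the job is handed in, with the robot touching nothing.
It also fails if it takes over 72 s, if anything falls off the work surface, if the arm or the gripper's body presses on something with over 40 N, if the wrist force passes 120 N, or if a joint passes its speed limit or range.

## Robot

A 6-joint arm with a two-finger parallel gripper is mounted at the origin on a cart in front of the work surface, level with it; the furniture and walls round the work are solid. World frame = base frame: x ahead of the robot, y to its left, z up, the work surface at z = 0. Lengths are in m, angles in rad, forces in N, time in s.
With the tool pointing down it reaches from about 0.35 to 0.775 m from the base axis. Payload 7.3 kg.
Tool frame: the origin (TCP) lies at the very end of the fingers, on their centre line; the grasp point (between the pads) lies 19 mm behind it; z points along the fingers, y is the line along which they close (so a half turn about z gives the same grasp; the last joint's range is limited). The gripper opens to 92 mm and grips with 3 to 60 N. Pads are 19 mm wide; open, the fingers measure 130 mm over their backs; the gripper's body (75 mm by 190 mm) begins 47 mm behind the grasp point.
Start: joints at [-1.324, 0.342, 1.524, -0, 1.275, -0.146], TCP at [0.201, -0.485, 0.227] pointing down, gripper open.
Joint ranges: [-2.53, 2.53], [-0.77, 2.02], [0.04, 2.7], [-1, 4.14], [0.28, 2.66], [-3.11, 3.11]. Speed limits (rad/s): [2.57, 2.57, 3.14, 3.14, 3.14, 3.14].

## Interface

Orientations are given as [roll, pitch, yaw] about the fixed x, y, z axes, in that order (R = Rz(yaw) Ry(pitch) Rx(roll)).
In Python, from cell import * gives the robot as it stands.
- The arm moves only by the tool step_arm, never from a script. Its argument "commands" is a list of rows, each a list of 7 numbers: the opening, from 0 (shut) to 1 (fully open), then the shift along the world's x, y, z in cm, then the turn, a rotation vector about the world's x, y, z in rad. A call has 1 to 5 rows; each row is the pose to reach, as a shift and turn from the pose commanded when the call began; what a row does not reach only later rows make up. A row lasts 1/12 s, in which the tool goes at most 41.7 mm and 7.16 degrees, less where a joint would pass 70% of its speed; a pose out of reach is approached as far as the arm can. A call with a gripper value outside its range is refused whole. The fingers move at their own pace and stop on an object; "grip_force" is the grip in N (left out, the last holds). Time passes only in rows, so rows that repeat a pose let the fingers close. It gives the time, the measured TCP pose, the force, the opening and the grip force at its end, in the units of the state.
- observe(): the state, without advancing time (a new reading comes with each control period).
- read_camera(name): name is "side" or "top"; returns the picture (480x640x3 uint8, red, green, blue); there is no depth.
- camera_model(name): a dict with "vfov" (degrees; the focal length in pixels is half the picture's height over the tangent of half this angle, whatever the lens; pixels are square), "cx", "cy" (the principal point, pixels), "world_to_cam" (4x4, takes a point from world to camera coordinates). Camera axes: x right, y up, looking along -z (the intrinsics and any distortion apply to the point x, -y, -z); pixel columns grow to the right and rows downward; lengths in m; the calibration is good to about 2 mm. A picture is of the moment at which its call begins. camera_model takes no time and is no camera call.
- hand_in(): hands the job in; it is judged then, once.
The state is a dict: "time": time; "qpos": joint angles; "qvel": joint speeds; "joint_efforts": joint torques, N m; "tool_pos": TCP position; "tool_rot": TCP orientation; "contact_force": force on the tool from outside, world axes, zero at the start; "torque": the same for the moment, N m; "opening": finger opening in m; "grip_force": force on a finger pad.
Only numpy, scipy, OpenCV 4.12 (cv2) and the standard library are available. Lean on these libraries where they do the work, as an engineer would, in place of code of your own. Each camera call takes 0.05 s, during which the arm holds its last target. There are 200 camera calls.

## Working session

There is one attempt and no reset: what is moved stays moved. The work goes in short steps, Python scripts to look and compute and a tool call to move; the robot and the scene stay as the last step left them, time stands still between calls to the robot, and variables do not carry over. Pictures are saved under pics/ and viewed, at most 10 in all, crops included, and the job is handed in when it is done.

Besides the shell and the picture viewer there is one more tool, called after ">>>" by a JSON object that holds its "op" and its "data". step_arm: Moves the arm, as the interface text tells. Its arguments: {"type":"object","properties":{"commands":{"type":"array"},"grip_force":{"type":"number"}},"required":["commands"]}

```bash
mkdir -p pics; ls; python3 - <<'E'
from cell import *
import cv2
for n in("top","side"):
    cv2.imwrite(f"pics/{n}0.png",read_camera(n)[:,:,::-1]); print(n,camera_model(n))
print(observe())
E
```

```text
pics
top {'vfov': 47.7316387164832, 'cx': 320.8332771934098, 'cy': 233.45789113978265, 'world_to_cam': array([[ 7.66151977e-03, -9.99970600e-01, -3.15872164e-04,
        -8.87843732e-02],
       [ 9.92456958e-01,  7.56530093e-03,  1.22359930e-01,
        -6.11243032e-01],
       [-1.22353943e-01, -1.25095255e-03,  9.92485742e-01,
        -1.69211080e+00],
       [ 0.00000000e+00,  0.00000000e+00,  0.00000000e+00,
         1.00000000e+00]])}
side {'vfov': 49.17091549963006, 'cx': 321.05779955530994, 'cy': 237.08739749433144, 'world_to_cam': array([[-0.91349757, -0.40667272, -0.01181007,  0.5102262 ],
       [ 0.22049427, -0.51926838,  0.82567707, -0.21038776],
       [-0.34191294,  0.75164995,  0.56401941, -1.0600475 ],
       [ 0.        ,  0.        ,  0.        ,  1.        ]])}
{'time': 0.1, 'qpos': array([-1.32399913e+00,  3.42657354e-01,  1.52489632e+00, -1.26639628e-05,
        1.27539766e+00, -1.45992757e-01]), 'qvel': array([ 1.41322209e-03, -2.90969644e-03, -2.48124252e-03,  1.12377877e-03,
        5.04666144e-04, -1.93042650e-05]), 'joint_efforts': array([ 1.35800747e-03, -4.32005131e+01, -2.44694227e+01,  7.19212834e-02,
        5.25828637e-02, -5.97526491e-05]), 'tool_pos': array([ 0.20088657, -0.48466553,  0.22612101]), 'tool_rot': array([-3.14024667e+00, -1.85670675e-04,  3.92793518e-01]), 'contact_force': array([-0.79773224, -1.02921824,  0.20229714]), 'torque': array([ 0.03284359,  0.02500164, -0.06370411]), 'grip_force': 0.0, 'opening': 0.0915522725445337}
```

View pics/top0.png

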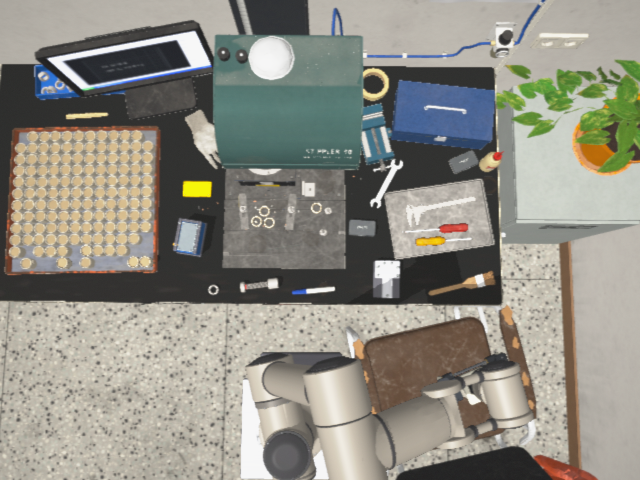

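View pics/side0.png

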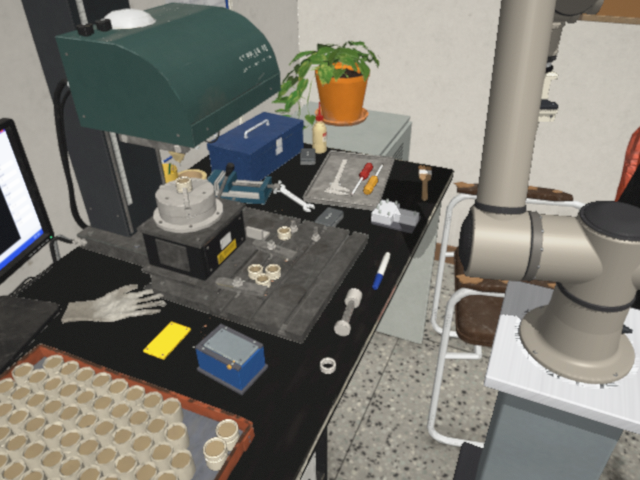

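The top view shows the holder at about (190,237) and the nest at about (386,280). In the side view the holder is at (231,355) and the nest at (395,217). The yellow plate at (197,188) is the decoy. Next I'll zoom in on both.

```bash
python3 - <<'E'
import cv2,numpy as np
t=cv2.imread("pics/top0.png");s=cv2.imread("pics/side0.png")
f=lambda im,x,y,w,h,k:cv2.resize(im[y:y+h,x:x+w],None,fx=k,fy=k,interpolation=cv2.INTER_CUBIC)
# x8 tops 50x37 ; 
a=f(t,165,212,50,50,8)[:300]; a=cv2.resize(t[212:262,162:218],(400,357)) 
A=f(t,165,213,50,50,6);B=f(t,362,255,50,50,6)
C=f(s,190,320,80,60,5);D=f(s,365,195,60,45,6)
c=np.zeros((600,800,3),np.uint8)
c[:300,:300]=A;c[300:600,:300]=B;c[:300,320:720]=C;c[310:580,320:680]=D
cv2.imwrite("pics/crop.png",c)
E
```

```text
(no output)
```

View pics/crop.png

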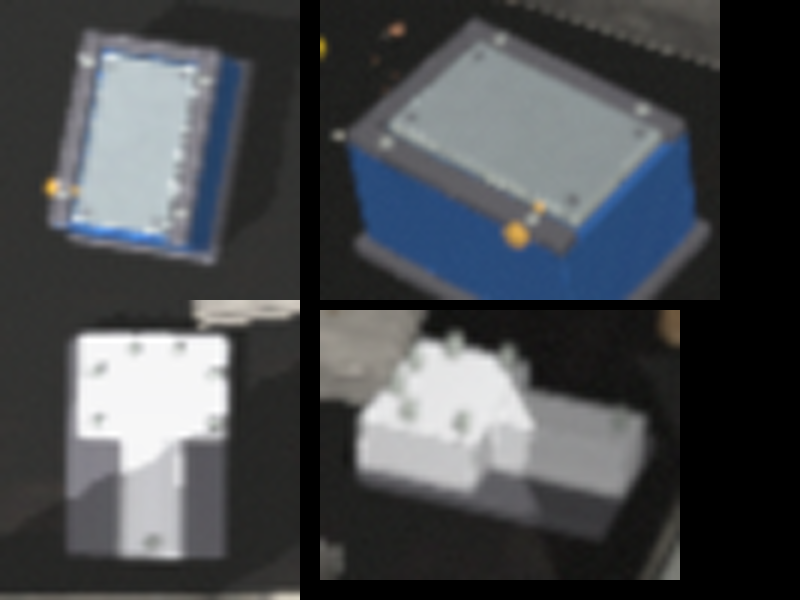

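```bash
cat > h.py <<'E'
import numpy as np
from cell import *
from scipy.optimize import least_squares
def proj(n,P):
    m=camera_model(n);P=np.atleast_2d(P);T=m["world_to_cam"];c=P@T[:3,:3].T+T[:3,3]
    f=240/np.tan(np.radians(m["vfov"]/2))
    return np.c_[m["cx"]+f*c[:,0]/-c[:,2],m["cy"]-f*c[:,1]/-c[:,2]]
def Rz(a):c,s=np.cos(a),np.sin(a);return np.array([[c,-s,0],[s,c,0],[0,0,1]])
def fit(obs,x0,names):
    """obs: (cam, local xyz, pixel) -> x,y,yaw, per-point residuals"""
    o=[a for a in obs if a[0] in names]
    def r(p):return np.concatenate([(proj(c,Rz(p[2])@np.array(l)+[p[0],p[1],0])-px).ravel() for c,l,px in o])
    s=least_squares(r,x0,loss="soft_l1");return s.x,r(s.x).reshape(-1,2)
E
cat > m.py <<'E'
from h import *
def px(x,y,k,ox,oy,dx=0,dy=0):return np.array([(x-dx+.5)/k-.5+ox,(y-dy+.5)/k-.5+oy])
T=lambda x,y:px(x,y,6,165,213);S=lambda x,y:px(x,y,5,190,320,320,0)
N=lambda x,y:px(x,y,6,362,255,0,300);M=lambda x,y:px(x,y,6,365,195,320,310)
H=[("top",(.052,.036,.065),T(85,30)),("top",(.052,-.036,.065),T(218,48)),("top",(-.052,.036,.065),T(50,225)),
("side",(.052,-.036,.065),S(475,18)),("side",(.052,.036,.065),S(350,135)),("side",(-.052,-.036,.065),S(685,125)),("side",(-.052,.036,.065),S(573,243))]
P=[("top",(.045,.025,.066),T(102,50)),("top",(.045,-.025,.066),T(203,65)),("top",(-.045,.025,.066),T(75,222)),("top",(-.045,-.025,.066),T(178,240)),
("side",(.045,-.025,.066),S(477,42)),("side",(.045,.025,.066),S(390,125)),("side",(-.045,-.025,.066),S(662,130)),("side",(-.045,.025,.066),S(575,228))]
z=.040
Q=[("top",(.038,.0305,z),N(98,369)),("top",(.012,.0305,z),N(98,419)),("top",(.038,-.0305,z),N(218,372)),("top",(.012,-.0305,z),N(216,425)),("top",(-.0505,0,z),N(152,541)),
("top",(.058,.038,.034),N(78,334)),("top",(.058,-.038,.034),N(228,334)),("top",(.004,-.038,.034),N(228,440)),("top",(.004,.038,.034),N(78,440)),
("side",(.038,.0305,z),M(407,408)),("side",(.012,.0305,z),M(462,422)),("side",(.038,-.0305,z),M(455,342)),("side",(.012,-.0305,z),M(510,355)),("side",(-.0505,0,z),M(618,420)),
("side",(.058,.038,.034),M(360,425)),("side",(.004,.038,.034),M(476,447))]
if __name__=="__main__":
  np.set_printoptions(precision=4,suppress=True)
  for nm,o,x0 in(("holder",H,(.6,.4,-.15)),("plate",P,(.6,.4,-.15)),("nest",Q,(.5,-.28,0))):
    for n in(["top"],["side"],["top","side"]):
        x,r=fit(o,x0,n);print(nm,n,x);print(r.round(1).tolist()) if len(n)==2 else 0
E
python3 m.py
```

```text
holder ['top'] [ 0.5994  0.3353 -0.1302]
holder ['side'] [ 0.5939  0.3359 -0.1256]
holder ['top', 'side'] [ 0.5954  0.3355 -0.1309]
[[-0.3, 1.2], [0.1, 1.3], [-0.1, 1.3], [-0.3, -0.3], [-0.8, -0.4], [0.6, -1.7], [-1.4, 0.2]]
plate ['top'] [ 0.5954  0.3325 -0.1227]
plate ['side'] [ 0.591   0.3372 -0.1464]
plate ['top', 'side'] [ 0.5928  0.3352 -0.1396]
[[0.1, 1.3], [-1.1, 1.1], [-0.6, 0.8], [-2.0, 0.1], [-0.2, -0.6], [-0.6, -1.0], [-0.1, -0.3], [0.1, -2.4]]
nest ['top'] [ 0.4697 -0.2952 -0.0161]
nest ['side'] [ 0.4649 -0.2914 -0.0266]
nest ['top', 'side'] [ 0.4676 -0.2948 -0.0118]
[[-0.2, 1.0], [-0.2, 0.9], [-0.9, 0.9], [-0.6, 0.3], [0.4, 0.7], [0.6, 0.6], [-0.4, 1.0], [-0.4, 0.4], [0.5, -0.0], [-0.3, -0.5], [-0.2, -0.8], [-0.9, -0.0], [-1.1, -0.3], [-0.2, -1.1], [-0.5, -1.7], [-0.7, -1.1]]
```

>>> {"op": "step_arm", "data": {"commands": [[0, 1.6, 3.3, 0, 0, 0, -0.02], [0, 3.2, 6.6, 0, 0, 0, -0.04], [0, 4.8, 9.8, 0, 0, 0, -0.06], [0, 6.4, 13.1, 0, 0, 0, -0.08], [0, 8, 16.4, 0, 0, 0, -0.106]], "grip_force": 20}}

```text
time: 0.52
tool_pos: [0.2812, -0.3193, 0.2264]
tool_rot: [-3.141, 0.0, 0.285]
contact_force: [0.1, -0.6, 0.4]
opening: 0.063
grip_force: 0.0
```

>>> {"op": "step_arm", "data": {"commands": [[0, 1.6, 3.3, 0, 0, 0, -0.02], [0, 3.2, 6.6, 0, 0, 0, -0.04], [0, 4.8, 9.8, 0, 0, 0, -0.06], [0, 6.4, 13.1, 0, 0, 0, -0.08], [0, 8, 16.4, 0, 0, 0, -0.106]]}}

```text
time: 0.93
tool_pos: [0.3612, -0.1552, 0.2267]
tool_rot: [-3.142, 0.0, 0.179]
contact_force: [0.3, -0.6, 0.1]
opening: 0.03
grip_force: 0.0
```

>>> {"op": "step_arm", "data": {"commands": [[0, 1.6, 3.3, 0, 0, 0, -0.02], [0, 3.2, 6.6, 0, 0, 0, -0.04], [0, 4.8, 9.8, 0, 0, 0, -0.06], [0, 6.4, 13.1, 0, 0, 0, -0.08], [0, 8, 16.4, 0, 0, 0, -0.106]]}}

```text
time: 1.35
tool_pos: [0.4412, 0.0089, 0.2266]
tool_rot: [3.141, 0.0, 0.074]
contact_force: [1.0, -1.3, 0.1]
opening: 0.0008
grip_force: 0.0
```

>>> {"op": "step_arm", "data": {"commands": [[0, 1.6, 3.3, -1, 0, 0, -0.02], [0, 3.2, 6.6, -2, 0, 0, -0.04], [0, 4.8, 9.8, -3, 0, 0, -0.06], [0, 6.4, 13.1, -4, 0, 0, -0.08], [0, 8, 16.4, -5, 0, 0, -0.106]]}}

```text
time: 1.77
tool_pos: [0.5212, 0.1728, 0.1758]
tool_rot: [3.141, 0.001, -0.032]
contact_force: [1.1, -0.7, 0.4]
opening: 0.0005
grip_force: 0.0
```

>>> {"op": "step_arm", "data": {"commands": [[0, 1.6, 3.3, -1, 0, 0, -0.02], [0, 3.2, 6.6, -2, 0, 0, -0.04], [0, 4.8, 9.8, -3, 0, 0, -0.06], [0, 6.4, 13.1, -4, 0, 0, -0.08], [0, 8.7, 16.2, -5, 0, 0, -0.106]]}}

```text
time: 2.18
tool_pos: [0.6073, 0.3351, 0.1257]
tool_rot: [3.141, 0.002, -0.137]
contact_force: [0.4, -0.7, 0.2]
opening: 0.0005
grip_force: 0.0
```

>>> {"op": "step_arm", "data": {"commands": [[0, 0, 0, 0, 0, 0, 0], [0, 0, 0, 0, 0, 0, 0], [0, 0, 0, 0, 0, 0, 0]]}}

```text
time: 2.43
tool_pos: [0.6074, 0.3326, 0.1259]
tool_rot: [3.14, 0.001, -0.137]
contact_force: [0.0, -0.2, -0.1]
opening: 0.0006
grip_force: 0.0
```

```bash
python3 - <<'E'
from h import *
import cv2
t=read_camera("top");s=read_camera("side");o=observe()
cv2.imwrite("pics/t1.png",t[:,:,::-1]);cv2.imwrite("pics/s1.png",s[:,:,::-1])
p=o["tool_pos"];a=proj("top",p)[0];b=proj("side",p)[0];print(p,a,b)
f=lambda im,x,y,w,h,k:cv2.resize(im[y:y+h,x:x+w],None,fx=k,fy=k,interpolation=cv2.INTER_CUBIC)
c=np.zeros((480,800,3),np.uint8)
c[:,:390]=f(t,155,190,65,80,6);c[:,400:800]=f(s,185,284,80,96,5)
cv2.imwrite("pics/c1.png",c[:,:,::-1])
E
```

```text
[0.60787766 0.33204347 0.12772637] [183.17745257 230.08762225] [220.38352913 316.53205409]
```

View pics/c1.png

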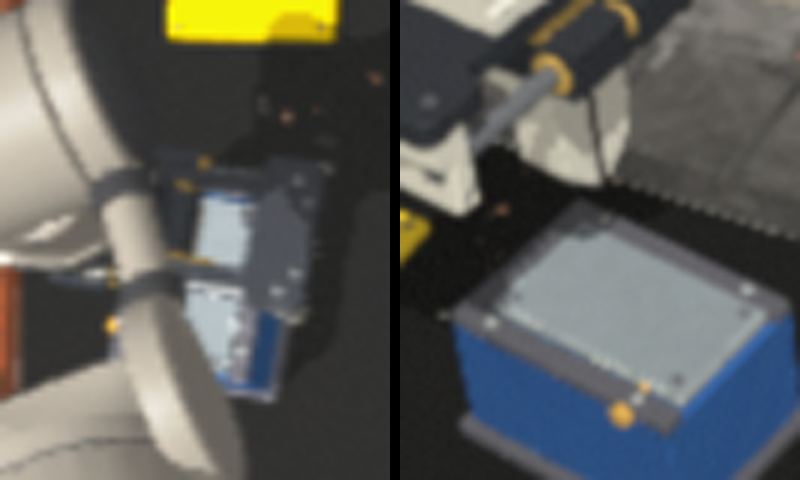

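The top crop shows the closed gripper covering the plate. The side crop shows the closed fingertips at about (606,184), a few pixels below where I predicted them and above the rear part of the plate. The top and side fits agree to within about 5 mm, which is good enough for pressing.

>>> {"op": "step_arm", "data": {"commands": [[0, 0, 0, -1.2, 0, 0, 0], [0, 0, 0, -2.4, 0, 0, 0], [0, 0, 0, -3.6, 0, 0, 0], [0, 0, 0, -4.6, 0, 0, 0], [0, 0, 0, -5.2, 0, 0, 0]]}}

```text
time: 2.95
tool_pos: [0.607, 0.3323, 0.0723]
tool_rot: [3.14, 0.003, -0.138]
contact_force: [0.2, 0.1, -0.2]
opening: 0.0005
grip_force: 0.0
```

>>> {"op": "step_arm", "data": {"commands": [[0, 0, 0, -0.1, 0, 0, 0], [0, 0, 0, -0.2, 0, 0, 0], [0, 0, 0, -0.25, 0, 0, 0], [0, 0, 0, -0.3, 0, 0, 0], [0, 0, 0, -0.3, 0, 0, 0]]}}

```text
time: 3.37
tool_pos: [0.6083, 0.3331, 0.0722]
tool_rot: [-3.141, -0.001, -0.137]
contact_force: [0.5, 0.3, 1.2]
opening: 0.0004
grip_force: 0.0
```

```bash
python3 - <<'E'
from h import *
for i in range(6):
    o=observe();print(o["time"],o["tool_pos"],o["contact_force"]); read_camera("side")
E
```

```text
3.3667 [0.60825771 0.33311299 0.07223638] [0.54216784 0.25965119 1.15796165]
3.4167 [0.60821175 0.33310952 0.07223394] [0.55976942 1.14245306 0.31494914]
3.4667 [0.6081619  0.33310231 0.07220641] [ 0.79518816  0.2462142  -0.9245128 ]
3.5167 [0.60813956 0.3330914  0.07214959] [0.19593009 0.67330786 0.29675181]
3.5667 [0.6080876  0.33305756 0.07203004] [0.03275302 0.42392564 0.63407962]
3.6167 [0.60805679 0.33301578 0.0720066 ] [-0.3151576  -0.6075915  -0.62243425]
```

>>> {"op": "step_arm", "data": {"commands": [[0, 0, 0, -0.05, 0, 0, 0], [0, 0, 0, -0.1, 0, 0, 0], [0, 0, 0, -0.15, 0, 0, 0], [0, 0, 0, -0.2, 0, 0, 0], [0, 0, 0, -0.25, 0, 0, 0]]}}

```text
time: 4.08
tool_pos: [0.608, 0.333, 0.0691]
tool_rot: [3.141, 0.0, -0.137]
contact_force: [-1.1, -0.0, 0.8]
opening: 0.0003
grip_force: 0.0
```

>>> {"op": "step_arm", "data": {"commands": [[0, 0, 0, -0.02, 0, 0, 0], [0, 0, 0, -0.05, 0, 0, 0], [0, 0, 0, -0.07, 0, 0, 0], [0, 0, 0, -0.1, 0, 0, 0], [0, 0, 0, -0.1, 0, 0, 0]]}}

```text
time: 4.5
tool_pos: [0.608, 0.333, 0.0682]
tool_rot: [3.141, 0.0, -0.137]
contact_force: [-0.1, -0.2, 0.2]
opening: 0.0003
grip_force: 0.0
```

>>> {"op": "step_arm", "data": {"commands": [[0, 0, 0, -0.02, 0, 0, 0], [0, 0, 0, -0.05, 0, 0, 0], [0, 0, 0, -0.07, 0, 0, 0], [0, 0, 0, -0.1, 0, 0, 0], [0, 0, 0, -0.1, 0, 0, 0]]}}

```text
time: 4.92
tool_pos: [0.608, 0.333, 0.0672]
tool_rot: [3.141, 0.0, -0.137]
contact_force: [-1.2, -0.4, -0.2]
opening: 0.0004
grip_force: 0.0
```

>>> {"op": "step_arm", "data": {"commands": [[0, 0, 0, -0.02, 0, 0, 0], [0, 0, 0, -0.04, 0, 0, 0], [0, 0, 0, -0.06, 0, 0, 0], [0, 0, 0, -0.06, 0, 0, 0], [0, 0, 0, -0.06, 0, 0, 0]]}}

```text
time: 5.33
tool_pos: [0.608, 0.333, 0.0666]
tool_rot: [3.141, 0.0, -0.137]
contact_force: [0.6, 0.3, 0.3]
opening: 0.0006
grip_force: 0.0
```

>>> {"op": "step_arm", "data": {"commands": [[0, 0, 0, -0.02, 0, 0, 0], [0, 0, 0, -0.04, 0, 0, 0], [0, 0, 0, -0.05, 0, 0, 0], [0, 0, 0, -0.05, 0, 0, 0], [0, 0, 0, -0.05, 0, 0, 0]]}}

```text
time: 5.75
tool_pos: [0.608, 0.333, 0.0663]
tool_rot: [3.142, -0.0, -0.137]
contact_force: [-0.6, -0.5, 2.1]
opening: 0.0006
grip_force: 1.0
```

>>> {"op": "step_arm", "data": {"commands": [[0, 0, 0, -0.01, 0, 0, 0], [0, 0, 0, -0.02, 0, 0, 0], [0, 0, 0, -0.03, 0, 0, 0], [0, 0, 0, -0.03, 0, 0, 0], [0, 0, 0, -0.03, 0, 0, 0]]}}

```text
time: 6.17
tool_pos: [0.608, 0.333, 0.0663]
tool_rot: [-3.142, -0.0, -0.137]
contact_force: [-1.7, -1.1, 4.7]
opening: -0.0002
grip_force: 2.5
```

>>> {"op": "step_arm", "data": {"commands": [[0, 0, 0, -0.02, 0, 0, 0], [0, 0, 0, -0.04, 0, 0, 0], [0, 0, 0, -0.06, 0, 0, 0], [0, 0, 0, -0.06, 0, 0, 0], [0, 0, 0, -0.06, 0, 0, 0]]}}

```text
time: 6.58
tool_pos: [0.6081, 0.333, 0.0663]
tool_rot: [-3.141, -0.001, -0.137]
contact_force: [-3.2, -0.2, 7.2]
opening: 0.0007
grip_force: 3.9
```

>>> {"op": "step_arm", "data": {"commands": [[0, 0, 0, 0, 0, 0, 0], [0, 0, 0, 0, 0, 0, 0]]}}

```text
time: 6.75
tool_pos: [0.608, 0.333, 0.0663]
tool_rot: [-3.141, -0.0, -0.137]
contact_force: [-2.5, -2.1, 8.7]
opening: 0.0001
grip_force: 3.9
```

>>> {"op": "step_arm", "data": {"commands": [[0, 0, 0, -0.03, 0, 0, 0], [0, 0, 0, -0.06, 0, 0, 0], [0, 0, 0, -0.08, 0, 0, 0], [0, 0, 0, -0.08, 0, 0, 0]]}}

```text
time: 7.08
tool_pos: [0.6081, 0.333, 0.0663]
tool_rot: [-3.141, -0.001, -0.137]
contact_force: [-4.8, -1.7, 11.9]
opening: 0.0004
grip_force: 5.9
```

```bash
python3 - <<'E'
from h import *
f=[]
for i in range(8):
    read_camera("side"); f.append(observe()["contact_force"])
print(np.mean(f,0),np.std(f,0),observe()["tool_pos"])
E
```

```text
[-4.73143639 -2.25956816 12.09251605] [0.39412163 0.55237454 0.41302376] [0.60805386 0.33299673 0.0662565 ]
```

>>> {"op": "step_arm", "data": {"commands": [[0, 0, 0, -0.02, 0, 0, 0], [0, -0.1, 0.01, -0.02, 0, 0, 0], [0, -0.2, 0.03, -0.02, 0, 0, 0], [0, -0.3, 0.04, -0.02, 0, 0, 0], [0, -0.4, 0.05, -0.02, 0, 0, 0]]}}

```text
time: 7.9
tool_pos: [0.6069, 0.3333, 0.0663]
tool_rot: [-3.14, -0.007, -0.138]
contact_force: [5.4, -2.3, 6.7]
opening: 0.0004
grip_force: 3.4
```

>>> {"op": "step_arm", "data": {"commands": [[0, 0, 0, -0.03, 0, 0, 0], [0, 0, 0, -0.06, 0, 0, 0], [0, 0, 0, -0.09, 0, 0, 0], [0, 0, 0, -0.09, 0, 0, 0]]}}

```text
time: 8.23
tool_pos: [0.6067, 0.3333, 0.0662]
tool_rot: [-3.139, -0.007, -0.138]
contact_force: [2.2, -3.3, 12.4]
opening: 0.0004
grip_force: 6.0
```

>>> {"op": "step_arm", "data": {"commands": [[0, -0.1, 0.01, -0.03, 0, 0, 0], [0, -0.2, 0.03, -0.05, 0, 0, 0], [0, -0.3, 0.04, -0.06, 0, 0, 0]]}}

```text
time: 8.48
tool_pos: [0.6052, 0.3338, 0.0663]
tool_rot: [-3.138, -0.01, -0.138]
contact_force: [6.5, -3.3, 12.7]
opening: 0.0001
grip_force: 6.1
```

>>> {"op": "step_arm", "data": {"commands": [[0, -0.1, 0.01, -0.01, 0, 0, 0], [0, -0.2, 0.03, -0.03, 0, 0, 0], [0, -0.3, 0.04, -0.04, 0, 0, 0]]}}

```text
time: 8.73
tool_pos: [0.6026, 0.3342, 0.0662]
tool_rot: [-3.138, -0.011, -0.138]
contact_force: [5.3, -2.8, 12.7]
opening: 0.0005
grip_force: 6.8
```

```bash
python3 - <<'E'
from h import *
import cv2
s=read_camera("side");o=observe();print(o["contact_force"],o["tool_pos"])
f=lambda im:cv2.resize(im[284:380,185:265],None,fx=5,fy=5,interpolation=cv2.INTER_CUBIC)
import numpy as np
a=cv2.imread("pics/s1.png")[:,:,::-1]
cv2.imwrite("pics/c2.png",np.hstack([f(a),f(s)])[:,:,::-1])
E
```

```text
[ 5.06195449 -3.14361546 13.42358061] [0.60228827 0.33421486 0.06625564]
```

View pics/c2.png

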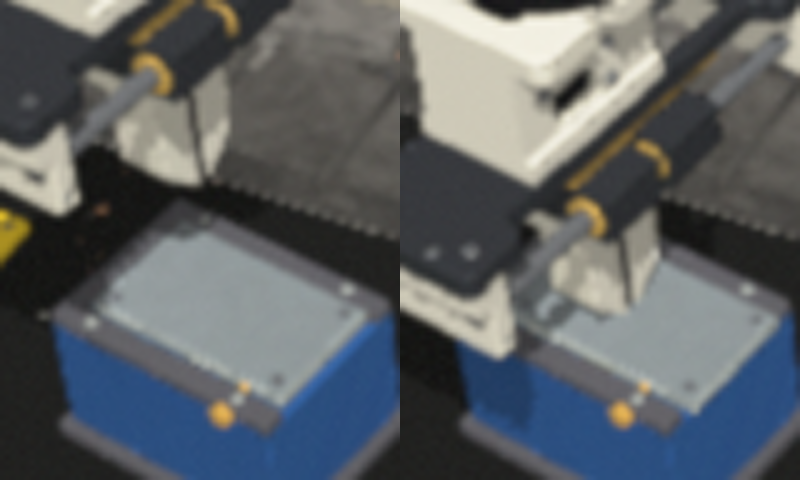

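The side crop shows the plate's front corner moved by about 3 px (from (280,405) to (295,412)), some 5–6 mm. That matches the tool travel, so the finger isn't slipping and I'll keep sliding.

>>> {"op": "step_arm", "data": {"commands": [[0, -0.15, 0.01, 0, 0, 0, 0], [0, -0.3, 0.03, 0, 0, 0, 0], [0, -0.45, 0.04, 0, 0, 0, 0], [0, -0.6, 0.06, 0, 0, 0, 0]]}}

```text
time: 9.12
tool_pos: [0.5967, 0.3347, 0.0662]
tool_rot: [-3.138, -0.011, -0.138]
contact_force: [5.8, -2.7, 13.3]
opening: 0.0004
grip_force: 6.5
```

>>> {"op": "step_arm", "data": {"commands": [[0, -0.15, 0.02, 0, 0, 0, 0], [0, -0.3, 0.03, 0, 0, 0, 0], [0, -0.45, 0.05, 0, 0, 0, 0], [0, -0.6, 0.07, 0, 0, 0, 0], [0, -0.75, 0.09, 0, 0, 0, 0]]}}

```text
time: 9.53
tool_pos: [0.5893, 0.3358, 0.0662]
tool_rot: [-3.138, -0.011, -0.138]
contact_force: [6.9, -2.9, 13.0]
opening: 0.0004
grip_force: 6.5
```

>>> {"op": "step_arm", "data": {"commands": [[0, -0.15, 0.02, 0, 0, 0, 0], [0, -0.3, 0.03, 0, 0, 0, 0], [0, -0.45, 0.05, 0, 0, 0, 0], [0, -0.6, 0.07, 0, 0, 0, 0], [0, -0.75, 0.09, 0, 0, 0, 0]]}}

```text
time: 9.95
tool_pos: [0.5819, 0.3369, 0.0662]
tool_rot: [-3.137, -0.012, -0.138]
contact_force: [7.3, -3.1, 12.3]
opening: 0.0007
grip_force: 6.5
```

```bash
python3 - <<'E'
from h import *
import cv2
s=read_camera("side");o=observe();print(o["contact_force"],o["tool_pos"])
cv2.imwrite("pics/s3.png",s[:,:,::-1])
x,r=np.array([.5954,.3355,-.137]),0
E
```

```text
[ 4.98913263 -2.38830082 14.83955422] [0.58142893 0.33695451 0.06623931]
```

>>> {"op": "step_arm", "data": {"commands": [[0, -0.15, 0.02, 0, 0, 0, 0], [0, -0.3, 0.03, 0, 0, 0, 0], [0, -0.45, 0.05, 0, 0, 0, 0], [0, -0.6, 0.07, 0, 0, 0, 0], [0, -0.75, 0.09, 0, 0, 0, 0]]}}

```text
time: 10.42
tool_pos: [0.5744, 0.338, 0.0662]
tool_rot: [-3.137, -0.012, -0.138]
contact_force: [6.4, -2.1, 12.9]
opening: 0.0003
grip_force: 6.5
```

```bash
python3 - <<'E'
from h import *
import cv2
s=read_camera("side");o=observe();print(o["contact_force"],o["tool_pos"])
cv2.imwrite("pics/s4.png",s[:,:,::-1])
f=lambda im:cv2.resize(im[310:390,205:285],None,fx=5,fy=5,interpolation=cv2.INTER_CUBIC)
cv2.imwrite("pics/c4.png",np.hstack([f(cv2.imread("pics/s1.png")),f(s)[:,:,::-1]]))
E
```

```text
[ 5.17017016 -2.50437223 14.01390405] [0.5739948  0.33804811 0.06623443]
```

View pics/c4.png

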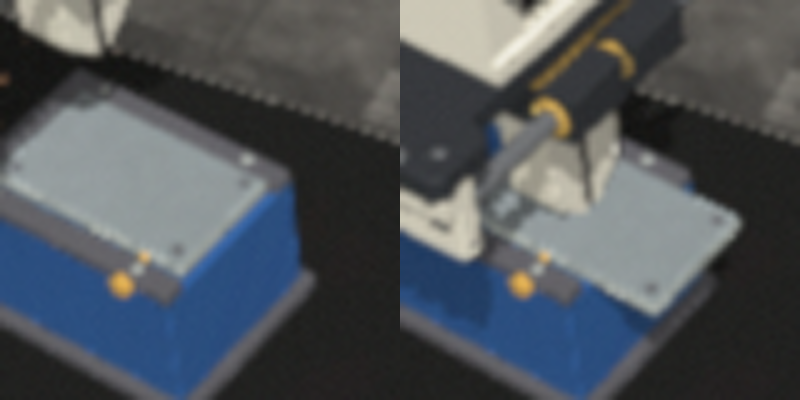

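The plate's front corners are now at (742,222) and (660,316) in the crop, a 15 px shift or about 34 mm, for roughly 30 mm of overhang. I'll slide it 5 mm further and then lift off.

>>> {"op": "step_arm", "data": {"commands": [[0, -0.15, 0.02, 0, 0, 0, 0], [0, -0.3, 0.03, 0, 0, 0, 0], [0, -0.45, 0.05, 0, 0, 0, 0], [0, -0.55, 0.06, 0, 0, 0, 0]]}}

```text
time: 10.8
tool_pos: [0.5689, 0.3388, 0.0662]
tool_rot: [-3.137, -0.011, -0.138]
contact_force: [7.3, -2.0, 13.2]
opening: 0.0002
grip_force: 6.5
```

>>> {"op": "step_arm", "data": {"commands": [[0, 0.1, 0, 0.05, 0, 0, 0], [0, 0.1, 0, 0.1, 0, 0, 0], [0, 0.1, 0, 0.15, 0, 0, 0], [0, 0.1, 0, 0.2, 0, 0, 0], [0, 0.1, 0, 0.3, 0, 0, 0]]}}

```text
time: 11.22
tool_pos: [0.5665, 0.3385, 0.0663]
tool_rot: [-3.14, -0.003, -0.138]
contact_force: [1.3, 0.9, 2.3]
opening: 0.0006
grip_force: 0.9
```

>>> {"op": "step_arm", "data": {"commands": [[0, 0, 0, 0.5, 0, 0, 0], [0, 0, 0, 2, 0, 0, 0], [0.3, 0, 0, 5, 0, 0, 0], [0.6, -2, 0, 7, 0, 0, 0], [0.96, -5, 0, 7, 0, 0, 0]]}}

```text
time: 11.63
tool_pos: [0.5179, 0.3388, 0.1393]
tool_rot: [-3.137, -0.007, -0.139]
contact_force: [-0.4, -0.4, 1.1]
opening: 0.0157
grip_force: 0.0
```

>>> {"op": "step_arm", "data": {"commands": [[0.96, -4, 0, 0, 0, 0, 0], [0.96, -7, 0, 0, 0, 0, 0], [0.96, -7, 0, 0, 0, 0, 0], [0.96, -7, 0, 0, 0, 0, 0], [0.96, -7, 0, 0, 0, 0, 0]]}}

```text
time: 12.05
tool_pos: [0.4454, 0.3384, 0.1355]
tool_rot: [-3.142, -0.0, -0.137]
contact_force: [0.2, 0.0, 0.9]
opening: 0.0494
grip_force: 0.0
```

```bash
python3 - <<'E'
from h import *
import cv2
s=read_camera("side");t=read_camera("top");o=observe();print(o["contact_force"],o["tool_pos"],o["opening"])
cv2.imwrite("pics/s5.png",s[:,:,::-1]);cv2.imwrite("pics/t5.png",t[:,:,::-1])
f=lambda im,x,y,w,h,k:cv2.resize(im[y:y+h,x:x+w],None,fx=k,fy=k,interpolation=cv2.INTER_CUBIC)
cv2.imwrite("pics/c5.png",np.hstack([f(t,160,205,65,80,6),f(s,205,310,80,96,5)])[:,:,::-1])
E
```

```text
[0.08010575 0.57875109 0.58516473] [0.44598167 0.33818426 0.13519698] 0.057001661004794375
```

View pics/c5.png

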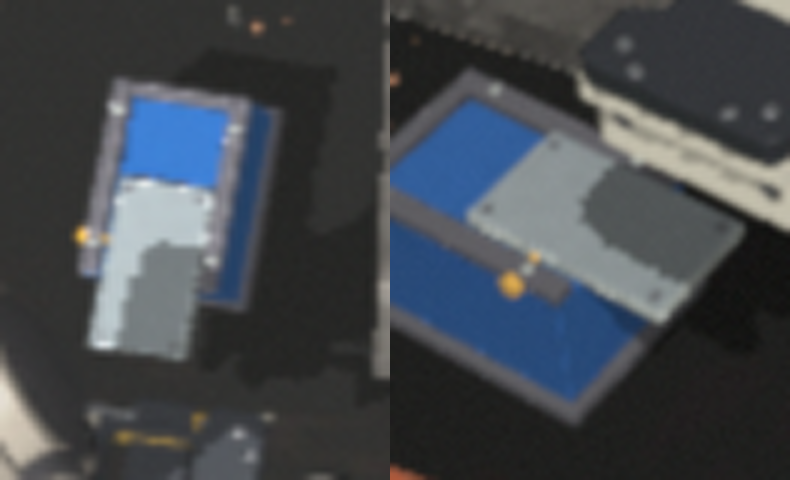

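```bash
python3 - <<'E'
from m import *
T5=lambda x,y:px(x,y,6,160,205);S5=lambda x,y:px(x,y,5,205,310,390,0)
L=lambda a,b,z=.066:(a*.045,b*.025,z)
P5=[("top",L(1,1),T5(118,180)),("top",L(1,-1),T5(214,190)),("top",L(-1,1),T5(88,345)),("top",L(-1,-1),T5(187,358)),
("side",L(1,-1),S5(550,130)),("side",L(1,1),S5(468,212)),("side",L(-1,-1),S5(745,228)),("side",L(-1,1),S5(660,322))]
for n in(["top"],["side"],["top","side"]):
    p,_=fit(P5,(.55,.34,-.14),n);h,_=fit(H,(.6,.34,-.14),n);p0,_=fit(P,(.6,.34,-.14),n)
    d=Rz(-.137)@np.array([*(p[:2]-h[:2]),0]);e=Rz(-.137)@np.array([*(p[:2]-p0[:2]),0])
    print(n,p,h,"rel holder",d*1e3,"moved",e*1e3)
E
```

```text
['top'] [ 0.55549156  0.34025708 -0.12548657] [ 0.59944478  0.33534929 -0.13022647] rel holder [-42.87112247  10.8645739    0.        ] moved [-38.5292673   13.09178885   0.        ]
['side'] [ 0.55140479  0.3426896  -0.15847108] [ 0.59391892  0.33593504 -0.12561219] rel holder [-41.19329174  12.49750515   0.        ] moved [-38.49843423  10.82363636   0.        ]
['top', 'side'] [ 0.5529355   0.34138298 -0.14422287] [ 0.59541119  0.33550888 -0.13090412] rel holder [-41.27546037  11.62003983   0.        ] moved [-38.60548114  11.54993748   0.        ]
```

```bash
python3 - <<'E'
from h import *
for t,o in(((.6023,.3342,.0663),(231,345.4)),((.574,.338,.0662),(242,352.6)),((.6078,.3325,.1262),(226.2,320.5))):
    for w in(.0095,.0115):
        q=proj("side",np.array(t)+[-w*.99,w*.137,0])[0];print(q,np.array(o)-q)
# pixel shift for 1mm world moves
b=np.array([.574,.338,.066])
for d in np.eye(3)*.001:print(proj("side",b+d)-proj("side",b))
E
```

```text
[230.17892585 344.42025551] [0.82107415 0.97974449]
[231.01208568 344.83001488] [-0.01208568  0.56998512]
[242.27098157 350.3436449 ] [-0.27098157  2.2563551 ]
[243.12609425 350.76417922] [-1.12609425  1.83582078]
[224.42099086 319.21717366] [1.77900914 1.28282634]
[225.2758489  319.61662878] [0.9241511  0.88337122]
[[-0.467042   -0.15924813]]
[[-0.28578269  0.36927294]]
[[-0.05485465 -0.38396004]]
```

The plate lies flat with about 36 mm of overhang. Its corners in the crop are at (88,345), (187,358), (118,180) and (214,190) from the top, and (745,228), (660,322), (468,212) and (550,130) from the side. After correcting for the tip bias, both cameras put its centre at about (0.5545, 0.340).

>>> {"op": "step_arm", "data": {"commands": [[0.96, 2.5, 0.1, 0, 0, 0, 0], [0.96, 5, 0.3, 0, 0, 0, 0], [0.96, 7, 0.5, 0, 0, 0, 0], [0.96, 8.5, 0.5, 0, 0, 0, 0], [0.96, 8.5, 0.5, 0, 0, 0, 0]]}}

```text
time: 12.57
tool_pos: [0.5335, 0.3424, 0.1344]
tool_rot: [-3.141, -0.001, -0.14]
contact_force: [0.1, 0.5, -0.7]
opening: 0.0867
grip_force: 0.0
```

>>> {"op": "step_arm", "data": {"commands": [[0.96, 0, 0, -2, 0, 0, 0], [0.96, 0, 0, -4, 0, 0, 0], [0.96, 0, 0, -5, 0, 0, 0], [0.96, 0, 0, -5.5, 0, 0, 0], [0.96, 0, 0, -5.5, 0, 0, 0]]}}

```text
time: 12.98
tool_pos: [0.5292, 0.3428, 0.0791]
tool_rot: [3.14, 0.002, -0.137]
contact_force: [-0.4, -0.6, 0.2]
opening: 0.0884
grip_force: 0.0
```

>>> {"op": "step_arm", "data": {"commands": [[0.96, 0, 0, -1, 0, 0, 0], [0.96, 0, 0, -2, 0, 0, 0], [0.96, 0, 0, -3, 0, 0, 0], [0.96, 0, 0, -3.5, 0, 0, 0], [0.96, 0, 0, -3.5, 0, 0, 0]]}}

```text
time: 13.4
tool_pos: [0.529, 0.3427, 0.0436]
tool_rot: [3.14, 0.002, -0.137]
contact_force: [-0.8, -0.3, -0.8]
opening: 0.088
grip_force: 0.0
```

>>> {"op": "step_arm", "data": {"commands": [[0.96, 0, 0, 0, 0, 0, 0], [0.96, 0, 0, 0, 0, 0, 0], [0.96, 0, 0, 0, 0, 0, 0]]}}

```text
time: 13.65
tool_pos: [0.5304, 0.3433, 0.0459]
tool_rot: [-3.141, -0.001, -0.137]
contact_force: [-0.1, 0.1, 0.1]
opening: 0.0886
grip_force: 0.0
```

>>> {"op": "step_arm", "data": {"commands": [[0.4, 0, 0, 0, 0, 0, 0], [0.4, 0, 0, 0, 0, 0, 0], [0.4, 0, 0, 0, 0, 0, 0], [0.4, 0, 0, 0, 0, 0, 0], [0.4, 0, 0, 0, 0, 0, 0]], "grip_force": 8}}

```text
time: 14.07
tool_pos: [0.53, 0.3432, 0.0454]
tool_rot: [3.142, -0.0, -0.137]
contact_force: [-0.5, -0.4, -1.2]
opening: 0.0593
grip_force: 0.0
```

>>> {"op": "step_arm", "data": {"commands": [[0.4, 0, 0, 0, 0, 0, 0], [0.4, 0, 0, 0, 0, 0, 0], [0.4, 0, 0, 0, 0, 0, 0], [0.4, 0, 0, 0, 0, 0, 0], [0.4, 0, 0, 0, 0, 0, 0]]}}

```text
time: 14.48
tool_pos: [0.5299, 0.3442, 0.0454]
tool_rot: [-3.14, -0.0, -0.137]
contact_force: [-1.1, 5.0, -0.4]
opening: 0.0499
grip_force: 8.0
```

>>> {"op": "step_arm", "data": {"commands": [[0.4, 0, 0.1, 0, 0, 0, 0], [0.4, 0, 0.1, 0, 0, 0, 0], [0.4, 0, 0.1, 0, 0, 0, 0], [0.4, 0, 0.1, 0, 0, 0, 0]], "grip_force": 45}}

```text
time: 14.82
tool_pos: [0.5299, 0.3442, 0.0454]
tool_rot: [-3.142, 0.0, -0.137]
contact_force: [-0.8, 2.7, 0.1]
opening: 0.0491
grip_force: 45.0
```

Now lift slowly.

>>> {"op": "step_arm", "data": {"commands": [[0.4, 0, 0.03, 0.1, 0, 0, 0], [0.4, 0, 0.05, 0.3, 0, 0, 0], [0.4, 0, 0.05, 0.6, 0, 0, 0], [0.4, 0, 0.05, 1, 0, 0, 0], [0.4, 0, 0.05, 1.5, 0, 0, 0]]}}

```text
time: 15.23
tool_pos: [0.5297, 0.3442, 0.0603]
tool_rot: [3.14, 0.001, -0.137]
contact_force: [0.2, 0.9, -3.3]
opening: 0.049
grip_force: 45.0
```

>>> {"op": "step_arm", "data": {"commands": [[0.4, 0, 0, 1, 0, 0, 0], [0.4, 0, 0, 2, 0, 0, 0], [0.4, 0, 0, 4, 0, 0, 0], [0.4, 0, 0, 6, 0, 0, 0], [0.4, 0, 0, 7, 0, 0, 0]]}}

```text
time: 15.65
tool_pos: [0.5312, 0.3452, 0.1341]
tool_rot: [-3.139, -0.004, -0.137]
contact_force: [0.3, 0.6, -3.1]
opening: 0.0492
grip_force: 45.0
```

>>> {"op": "step_arm", "data": {"commands": [[0.4, 0, 0, 0, 0, 0, 0], [0.4, 0, 0, 0, 0, 0, 0], [0.4, 0, 0, 0, 0, 0, 0]]}}

```text
time: 15.9
tool_pos: [0.5293, 0.3443, 0.1293]
tool_rot: [3.14, 0.002, -0.137]
contact_force: [-0.4, -0.1, -4.3]
opening: 0.049
grip_force: 45.0
```

```bash
python3 - <<'E'
from h import *
f=[];q=[]
for i in range(6):
    read_camera("side");o=observe();f.append(o["contact_force"]);q.append(o["torque"])
print(np.mean(f,0),np.mean(q,0),o["tool_pos"],o["tool_rot"],o["opening"],o["grip_force"],o["qpos"])
E
```

```text
[-0.02825261 -0.22135397 -3.42213796] [ 0.04100014  0.09216106 -0.01576892] [0.52971813 0.34454114 0.12959548] [ 3.14078114e+00  1.08000298e-03 -1.37193026e-01] 0.04912500232838679 44.998342000180855 [ 4.55508439e-01  6.20177890e-01  1.34010554e+00 -7.54105553e-05
  1.18265833e+00  2.16352594e+00]
```

>>> {"op": "step_arm", "data": {"commands": [[0.4, -0.2, -2, 0, 0, 0, 0.006], [0.4, -0.5, -5, 0, 0, 0, 0.012], [0.4, -1, -8.5, 0, 0, 0, 0.018], [0.4, -1.5, -12, 0, 0, 0, 0.024], [0.4, -2.1, -16, 0, 0, 0, 0.03]]}}

```text
time: 16.62
tool_pos: [0.5086, 0.1839, 0.1302]
tool_rot: [-3.141, -0.0, -0.106]
contact_force: [0.6, -0.7, -3.2]
opening: 0.0492
grip_force: 45.0
```

>>> {"op": "step_arm", "data": {"commands": [[0.4, -0.4, -3.2, 0, 0, 0, 0.006], [0.4, -0.8, -6.4, 0, 0, 0, 0.012], [0.4, -1.2, -9.6, 0, 0, 0, 0.018], [0.4, -1.6, -12.8, 0, 0, 0, 0.024], [0.4, -2.1, -16, 0, 0, 0, 0.03]]}}

```text
time: 17.03
tool_pos: [0.4878, 0.0232, 0.1304]
tool_rot: [3.141, -0.001, -0.077]
contact_force: [1.5, 0.3, -2.4]
opening: 0.0488
grip_force: 45.0
```

>>> {"op": "step_arm", "data": {"commands": [[0.4, -0.4, -3.2, 0, 0, 0, 0.006], [0.4, -0.8, -6.4, 0, 0, 0, 0.012], [0.4, -1.2, -9.6, 0, 0, 0, 0.018], [0.4, -1.6, -12.8, 0, 0, 0, 0.024], [0.4, -2.1, -16, 0, 0, 0, 0.03]]}}

```text
time: 17.45
tool_pos: [0.4667, -0.137, 0.1305]
tool_rot: [3.141, -0.001, -0.047]
contact_force: [1.0, -0.9, -2.8]
opening: 0.0488
grip_force: 45.0
```

>>> {"op": "step_arm", "data": {"commands": [[0.4, -0.6, -4, 0, 0, 0, 0.006], [0.4, -1.1, -8, 0, 0, 0, 0.012], [0.4, -1.6, -11.5, 0, 0, 0, 0.02], [0.4, -2, -14, 0, 0, 0, 0.028], [0.4, -2.2, -15.9, 0, 0, 0, 0.032]]}}

```text
time: 17.87
tool_pos: [0.4442, -0.2971, 0.1303]
tool_rot: [3.141, -0.0, -0.017]
contact_force: [0.8, -0.4, -3.2]
opening: 0.0488
grip_force: 45.0
```

>>> {"op": "step_arm", "data": {"commands": [[0.4, 0, 0, 0, 0, 0, 0], [0.4, 0, 0, 0, 0, 0, 0], [0.4, 0, 0, 0, 0, 0, 0], [0.4, 0, 0, 0, 0, 0, 0]]}}

```text
time: 18.2
tool_pos: [0.4451, -0.2932, 0.1303]
tool_rot: [-3.141, 0.0, -0.014]
contact_force: [0.1, 0.3, -4.3]
opening: 0.0493
grip_force: 45.0
```

Down to 15 mm above the pins, then look.

>>> {"op": "step_arm", "data": {"commands": [[0.4, 0, 0, -2, 0, 0, 0], [0.4, 0, 0, -4, 0, 0, 0], [0.4, 0, 0, -6, 0, 0, 0], [0.4, 0, -0.1, -7.5, 0, 0, 0], [0.4, 0, -0.1, -8.4, 0, 0, 0]]}}

```text
time: 18.62
tool_pos: [0.4446, -0.2937, 0.0448]
tool_rot: [-3.14, 0.002, -0.014]
contact_force: [-0.7, 0.8, -3.8]
opening: 0.0491
grip_force: 45.0
```

>>> {"op": "step_arm", "data": {"commands": [[0.4, 0, 0, 0, 0, 0, 0], [0.4, 0, 0, 0, 0, 0, 0], [0.4, 0, 0, 0, 0, 0, 0], [0.4, 0, 0, 0, 0, 0, 0], [0.4, 0, 0, 0, 0, 0, 0]]}}

```text
time: 19.03
tool_pos: [0.4454, -0.2956, 0.0473]
tool_rot: [3.14, -0.001, -0.015]
contact_force: [0.3, -0.0, -3.5]
opening: 0.049
grip_force: 45.0
```

```bash
python3 - <<'E'
from h import *
import cv2
s=read_camera("side");t=read_camera("top");o=observe();print(o["contact_force"],o["tool_pos"],o["tool_rot"])
cv2.imwrite("pics/s6.png",s[:,:,::-1]);cv2.imwrite("pics/t6.png",t[:,:,::-1])
f=lambda im,x,y,w,h,k:cv2.resize(im[y:y+h,x:x+w],None,fx=k,fy=k,interpolation=cv2.INTER_CUBIC)
cv2.imwrite("pics/c6.png",np.hstack([f(t,362,250,50,60,8),f(s,365,185,50,60,8)])[:,:,::-1])
E
```

```text
[-0.17473931  1.00601489 -2.78733807] [ 0.44522483 -0.29554722  0.04698085] [ 3.14072355e+00 -8.69007267e-04 -1.52515747e-02]
```

View pics/c6.png

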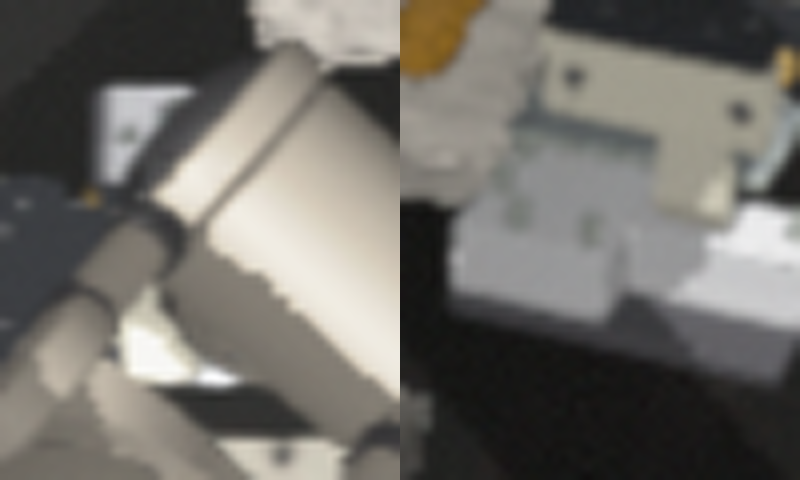

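The top view is blocked by the wrist. In the side view the plate's edge is a teal band at about (525,125)–(655,155), above the +y pins at (517,213) and (590,228). I'll enhance the contrast and compare that with the predicted points.

```bash
python3 - <<'E'
from h import *
import cv2
s=cv2.imread("pics/s6.png")
k=12;x0,y0,w,h=370,188,62,46
c=cv2.resize(s[y0:y0+h,x0:x0+w],None,fx=k,fy=k,interpolation=cv2.INTER_CUBIC)
l=cv2.cvtColor(c,cv2.COLOR_BGR2LAB);l[...,0]=cv2.createCLAHE(4,(4,3)).apply(l[...,0]);c=cv2.cvtColor(l,cv2.COLOR_LAB2BGR)
cv2.imwrite("pics/c7.png",c);print(c.shape)
b=np.array([.5,1.3])
tc=np.array([.4452,-.2955]);R=Rz(-.015)
cr=lambda p:((p+b-[x0,y0]+.5)*k-.5).round().tolist()
for z in(.063,.069):
  for a in((1,1),(1,-1),(-1,1),(-1,-1)):
    print("plate",a,z,cr(proj("side",R@np.array([.025+a[0]*.045,a[1]*.025,z])+[*tc,0])[0]))
for a in((.038,.0305),(.012,.0305),(.038,-.0305),(.012,-.0305),(-.0505,0)):
  print("pin",a,[cr(proj("side",R@np.array([*a,z])+[.4685,-.2945,0])[0]) for z in(.034,.045)])
E
```

```text
(552, 744, 3)
plate (1, 1) 0.063 [92.0, 179.0]
plate (1, -1) 0.063 [166.0, 77.0]
plate (-1, 1) 0.063 [481.0, 263.0]
plate (-1, -1) 0.063 [547.0, 157.0]
plate (1, 1) 0.069 [93.0, 155.0]
plate (1, -1) 0.069 [167.0, 54.0]
plate (-1, 1) 0.069 [484.0, 239.0]
plate (-1, -1) 0.069 [550.0, 134.0]
pin (0.038, 0.0305) [[112.0, 312.0], [114.0, 270.0]]
pin (0.012, 0.0305) [[222.0, 337.0], [225.0, 295.0]]
pin (0.038, -0.0305) [[201.0, 186.0], [204.0, 145.0]]
pin (0.012, -0.0305) [[308.0, 209.0], [311.0, 168.0]]
pin (-0.0505, 0) [[533.0, 331.0], [537.0, 288.0]]
```

View pics/c7.png

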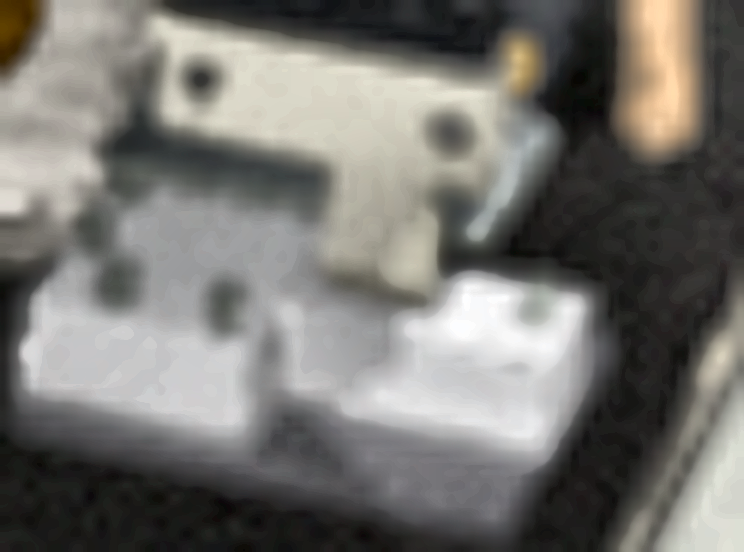

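The enhanced crop shows the plate's front edge from about (475,238) to (550,128). The pins are at (118,280), (225,303) and (537,305). Against the prediction, the plate sits a little too far to +x and −y, so I'll correct by about (−3, +2) mm and go down under force control.

>>> {"op": "step_arm", "data": {"commands": [[0.4, -0.1, 0.1, -0.3, 0, 0, 0], [0.4, -0.2, 0.2, -0.6, 0, 0, 0], [0.4, -0.3, 0.2, -0.9, 0, 0, 0], [0.4, -0.3, 0.2, -1.2, 0, 0, 0], [0.4, -0.3, 0.2, -1.4, 0, 0, 0]]}}

```text
time: 19.55
tool_pos: [0.4417, -0.2932, 0.0317]
tool_rot: [-3.141, 0.001, -0.015]
contact_force: [-0.0, 0.4, -4.6]
opening: 0.0491
grip_force: 45.0
```

>>> {"op": "step_arm", "data": {"commands": [[0.4, 0, 0, -0.05, 0, 0, 0], [0.4, 0, 0, -0.1, 0, 0, 0], [0.4, 0, 0, -0.15, 0, 0, 0], [0.4, 0, 0, -0.2, 0, 0, 0], [0.4, 0, 0, -0.2, 0, 0, 0]]}}

```text
time: 19.97
tool_pos: [0.442, -0.2933, 0.0303]
tool_rot: [3.141, -0.0, -0.015]
contact_force: [-0.4, -0.7, -3.4]
opening: 0.049
grip_force: 45.0
```

>>> {"op": "step_arm", "data": {"commands": [[0.4, 0, 0, -0.05, 0, 0, 0], [0.4, 0, 0, -0.1, 0, 0, 0], [0.4, 0, 0, -0.15, 0, 0, 0], [0.4, 0, 0, -0.2, 0, 0, 0], [0.4, 0, 0, -0.2, 0, 0, 0]]}}

```text
time: 20.38
tool_pos: [0.4419, -0.2933, 0.0282]
tool_rot: [-3.142, 0.0, -0.015]
contact_force: [-0.0, -0.5, -4.2]
opening: 0.0492
grip_force: 45.0
```

>>> {"op": "step_arm", "data": {"commands": [[0.4, 0, 0, -0.05, 0, 0, 0], [0.4, 0, 0, -0.1, 0, 0, 0], [0.4, 0, 0, -0.15, 0, 0, 0], [0.4, 0, 0, -0.15, 0, 0, 0]]}}

```text
time: 20.72
tool_pos: [0.4419, -0.2933, 0.0267]
tool_rot: [-3.142, 0.0, -0.015]
contact_force: [-0.2, 0.3, -3.4]
opening: 0.0488
grip_force: 45.0
```

>>> {"op": "step_arm", "data": {"commands": [[0.4, 0, 0, -0.05, 0, 0, 0], [0.4, 0, 0, -0.1, 0, 0, 0], [0.4, 0, 0, -0.15, 0, 0, 0], [0.4, 0, 0, -0.15, 0, 0, 0]]}}

```text
time: 21.05
tool_pos: [0.4419, -0.2933, 0.0252]
tool_rot: [-3.142, 0.0, -0.015]
contact_force: [-0.0, -0.7, -3.0]
opening: 0.0489
grip_force: 45.0
```

>>> {"op": "step_arm", "data": {"commands": [[0.4, 0, 0, -0.05, 0, 0, 0], [0.4, 0, 0, -0.1, 0, 0, 0], [0.4, 0, 0, -0.15, 0, 0, 0], [0.4, 0, 0, -0.15, 0, 0, 0]]}}

```text
time: 21.38
tool_pos: [0.4419, -0.2933, 0.0237]
tool_rot: [-3.142, 0.0, -0.015]
contact_force: [0.1, 0.1, -4.0]
opening: 0.0491
grip_force: 45.0
```

>>> {"op": "step_arm", "data": {"commands": [[0.4, 0, 0, -0.05, 0, 0, 0], [0.4, 0, 0, -0.1, 0, 0, 0], [0.4, 0, 0, -0.1, 0, 0, 0], [0.4, 0, 0, -0.1, 0, 0, 0]]}}

```text
time: 21.72
tool_pos: [0.442, -0.2933, 0.0228]
tool_rot: [3.142, 0.0, -0.015]
contact_force: [0.0, 0.0, -3.2]
opening: 0.0491
grip_force: 45.0
```

>>> {"op": "step_arm", "data": {"commands": [[0.4, 0, 0, -0.05, 0, 0, 0], [0.4, 0, 0, -0.1, 0, 0, 0], [0.4, 0, 0, -0.15, 0, 0, 0], [0.4, 0, 0, -0.15, 0, 0, 0]]}}

```text
time: 22.05
tool_pos: [0.4419, -0.2933, 0.0212]
tool_rot: [-3.142, 0.0, -0.015]
contact_force: [0.0, -0.1, -3.0]
opening: 0.0489
grip_force: 45.0
```

>>> {"op": "step_arm", "data": {"commands": [[0.4, 0, 0, -0.03, 0, 0, 0], [0.4, 0, 0, -0.06, 0, 0, 0], [0.4, 0, 0, -0.1, 0, 0, 0], [0.4, 0, 0, -0.1, 0, 0, 0]]}}

```text
time: 22.38
tool_pos: [0.442, -0.2933, 0.0203]
tool_rot: [3.142, 0.0, -0.015]
contact_force: [-0.1, -0.3, -2.9]
opening: 0.049
grip_force: 45.0
```

>>> {"op": "step_arm", "data": {"commands": [[0.4, 0, 0, -0.03, 0, 0, 0], [0.4, 0, 0, -0.05, 0, 0, 0], [0.4, 0, 0, -0.07, 0, 0, 0], [0.4, 0, 0, -0.07, 0, 0, 0]]}}

```text
time: 22.72
tool_pos: [0.442, -0.2933, 0.0197]
tool_rot: [3.141, -0.0, -0.015]
contact_force: [-0.7, 0.3, -2.4]
opening: 0.0491
grip_force: 45.0
```

>>> {"op": "step_arm", "data": {"commands": [[0.4, 0, 0, -0.02, 0, 0, 0], [0.4, 0, 0, -0.04, 0, 0, 0], [0.4, 0, 0, -0.06, 0, 0, 0], [0.4, 0, 0, -0.06, 0, 0, 0]]}}

```text
time: 23.05
tool_pos: [0.4421, -0.2934, 0.0193]
tool_rot: [3.141, -0.0, -0.015]
contact_force: [-0.8, 0.9, 2.1]
opening: 0.0488
grip_force: 45.0
```

The plate touched down at exactly the expected seat height with no side force. Releasing now.

>>> {"op": "step_arm", "data": {"commands": [[0.4, 0, 0, 0.02, 0, 0, 0], [0.4, 0, 0, 0.02, 0, 0, 0], [0.4, 0, 0, 0.02, 0, 0, 0]], "grip_force": 5}}

```text
time: 23.3
tool_pos: [0.4421, -0.2934, 0.0193]
tool_rot: [3.141, -0.0, -0.015]
contact_force: [-0.1, 0.8, 0.7]
opening: 0.0501
grip_force: 5.0
```

>>> {"op": "step_arm", "data": {"commands": [[0.6, 0, 0, 0, 0, 0, 0], [0.7, 0, 0, 0, 0, 0, 0], [0.8, 0, 0, 0, 0, 0, 0], [0.8, 0, 0, 0, 0, 0, 0], [0.8, 0, 0, 0, 0, 0, 0]]}}

```text
time: 23.72
tool_pos: [0.442, -0.2934, 0.0192]
tool_rot: [3.141, -0.0, -0.015]
contact_force: [-0.0, -0.1, 0.7]
opening: 0.0724
grip_force: 0.0
```

>>> {"op": "step_arm", "data": {"commands": [[0.8, 0, 0, 0.5, 0, 0, 0], [0.8, 0, 0, 1.5, 0, 0, 0], [0.8, 0, 0, 4, 0, 0, 0], [0.8, 0, 0, 7, 0, 0, 0], [0.8, 0, 0, 10, 0, 0, 0]]}}

```text
time: 24.13
tool_pos: [0.4417, -0.2931, 0.1209]
tool_rot: [-3.141, 0.0, -0.015]
contact_force: [0.8, -0.5, 0.1]
opening: 0.0734
grip_force: 0.0
```

>>> {"op": "step_arm", "data": {"commands": [[0.8, 0, 2, 2, 0, 0, 0], [0.8, 0, 6, 3, 0, 0, 0], [0.8, 0, 10, 3, 0, 0, 0], [0.8, 0, 14, 3, 0, 0, 0], [0.8, 0, 17, 3, 0, 0, 0]]}}

```text
time: 24.55
tool_pos: [0.4415, -0.1209, 0.1505]
tool_rot: [3.141, -0.001, -0.015]
contact_force: [0.3, -0.1, 0.1]
opening: 0.0733
grip_force: 0.0
```

>>> {"op": "step_arm", "data": {"commands": [[0.8, 0, 4, 0, 0, 0, 0], [0.8, 0, 8, 0, 0, 0, 0], [0.8, 0, 12, 0, 0, 0, 0], [0.8, 0, 12, 0, 0, 0, 0], [0.8, 0, 12, 0, 0, 0, 0]]}}

```text
time: 24.97
tool_pos: [0.442, -0.0014, 0.1502]
tool_rot: [3.141, -0.001, -0.011]
contact_force: [1.0, -1.0, 1.0]
opening: 0.0734
grip_force: 0.0
```

```bash
python3 - <<'E'
from h import *
import cv2
s=read_camera("side");t=read_camera("top");print(observe()["contact_force"])
f=lambda im,x,y,w,h,k:cv2.resize(im[y:y+h,x:x+w],None,fx=k,fy=k,interpolation=cv2.INTER_CUBIC)
cv2.imwrite("pics/c8.png",np.hstack([f(t,362,250,50,60,8),f(s,370,188,50,60,8)])[:,:,::-1])
E
```

```text
[-0.19667666 -0.97379457 -0.94828853]
```

View pics/c8.png

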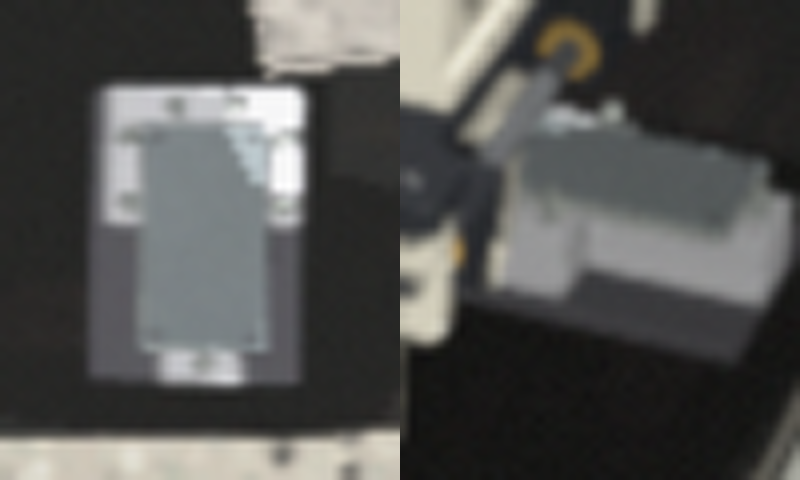

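The plate lies flat between the pins. In the top crop it spans (140,125) to (268,350), with pins at (178,105), (237,100), (130,135), (130,200) and (205,360) around it. The gripper is clear of it.

```bash
python3 -c "
from cell import *
print(hand_in())"
```

```text
the job is handed in; nothing more can be done
None
```

The blank is out of its holder and lies flat between the nest's pins, and I handed the job in at about 25 s with the gripper clear of everything; pressing readings stayed below 15 N.

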